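Put the training weights away on the hall tiers, heaviest lowest

TASK

Put the four training weights away on the grey plastic tiers by the door, heaviest lowest: the steel weight block on the single tier (lift it straight up out of its cradle), the largest kettlebell on the stack of two, the middle-sized one on the stack of three and the smallest on the stack of four. Stand each upright in the middle of its top tray and let go. Leave the white ring dish where it is.

Things in the scene. Friction and masses are not known exactly. Their poses are not given: they have to be found in the camera images.
- slab_mid (a point): Dark steel weight block, about 0.85 kg, with a U handle on top, 86 mm tall. Block 30 x 60 x 50 mm (x, y, z), a T-shaped tongue down each x side (58 mm over both). This point: on its axis half-way up, 43 mm above its underside. z up, y along the handle bar: round, 12 mm thick, 56 mm long, centre line 37 mm above this point, 24 mm clear below it. Starts in the cradle, underside 4 mm above the table.
- cradle: Fixed cradle 84 x 70 mm (x, y): 4 mm black base, a dark steel end plate at each x side, tops 50 mm above the table. The block's tongues run in upright slots in these with 1.5 to 2 mm play: it comes out only straight up, clear after 46 mm of lift. Origin at the centre of the underside, z up, axes along the block's.
- kb_large_mid (a point): The largest of three blue kettlebells, about 0.65 kg: flat-footed ball 64 mm across under a bar handle, 94 mm tall. This point: on its upright axis, half-way up, 47 mm above its foot. z up, y along the handle bar. The round bar is 12 mm thick, 66 mm long outside, its centre line 41 mm above this point, with 21 mm clear between bar and ball. Starts upright on the table.
- kb_medium_mid (a point): The middle-sized of three blue kettlebells, about 0.4 kg: flat-footed ball 52 mm across under a bar handle, 81 mm tall. This point: on its upright axis, half-way up, 40.5 mm above its foot. z up, y along the handle bar. The round bar is 11 mm thick, 57 mm long outside, its centre line 35 mm above this point, with 20.5 mm clear between bar and ball. Starts upright on the table.
- kb_small_mid (a point): The smallest of three blue kettlebells, about 0.2 kg: flat-footed ball 40 mm across under a bar handle, 68 mm tall. This point: on its upright axis, half-way up, 34 mm above its foot. z up, y along the handle bar. The round bar is 10 mm thick, 48 mm long outside, its centre line 29 mm above this point, with 20 mm clear between bar and ball. Starts upright on the table.
- one_tier_top (a point): Stack of one tier (a single tray block), light grey plastic, 100 mm square, 32 mm high to the floor of the top tray, whose rim stands 6 mm higher (tray 90 mm square inside). Fixed. This point is the centre of the top tray's floor; z up, x and y along its sides.
- two_tier_top (a point): Stack of two tiers, light grey plastic, 100 mm square, 64 mm high to the floor of the top tray, whose rim stands 6 mm higher (tray 90 mm square inside). Fixed. This point is the centre of the top tray's floor; z up, x and y along its sides.
- three_tier_top (a point): Stack of three tiers, light grey plastic, 100 mm square, 96 mm high to the floor of the top tray, whose rim stands 6 mm higher (tray 90 mm square inside). Fixed. This point is the centre of the top tray's floor; z up, x and y along its sides.
- four_tier_top (a point): Stack of four tiers, light grey plastic, 100 mm square, 128 mm high to the floor of the top tray, whose rim stands 6 mm higher (tray 90 mm square inside). Fixed. This point is the centre of the top tray's floor; z up, x and y along its sides. A small steel spring clip is fastened to its rim near one corner of the -x side, up to 20 mm above the rim.
- dish_mid (a point): White ceramic ring dish, 62 mm across and 18 mm high, loose on the table among the other things; this point is its centre, 9 mm up. To be left alone.
There are look-alikes about, which are no part of the job. Leave any yellow look-alike of the part that bears three_tier_top alone.

How it is judged (in metres and radians):
At the end, for the whole second after the job is handed in: The weight block stands on the one-tier stack, the largest kettlebell on the two-tier, the middle-sized on the three-tier and the smallest on the four-tier stack: each within 15 mm of the tray's centre, on its floor (height within 6 mm), upright within 0.12 rad, at rest and released (horizontal distance between slab_mid and one_tier_top below 0.015 m and z of slab_mid in the frame of one_tier_top between 0.037 and 0.049 m and angle between each of slab_mid, kb_large_mid, kb_medium_mid, kb_small_mid's own z axis and vertical below 0.12 rad and linear speed of each of slab, kb_large, kb_medium, kb_small below 0.02 m/s and horizontal distance between kb_large_mid and two_tier_top below 0.015 m and z of kb_large_mid in the frame of two_tier_top between 0.041 and 0.053 m and horizontal distance between kb_medium_mid and three_tier_top below 0.015 m and z of kb_medium_mid in the frame of three_tier_top between 0.0345 and 0.0465 m and horizontal distance between kb_small_mid and four_tier_top below 0.015 m and z of kb_small_mid in the frame of four_tier_top between 0.028 and 0.04 m); the robot touches nothing.
It fails at once if the ring dish is pushed more than 25 mm (distance of dish_mid from where it was at the start of the episode above 0.025 m).
It fails at once if the weight block is forced sideways (over 8 mm) or tilted (over 0.25 rad) before it is lifted clear of the cradle (horizontal distance between slab_mid and cradle below 0.06 m and z of slab_mid in the frame of cradle below 0.082 m and (x of slab_mid in the frame of cradle above 0.008 m or x of slab_mid in the frame of cradle below -0.008 m or y of slab_mid in the frame of cradle above 0.008 m or y of slab_mid in the frame of cradle below -0.008 m or angle between slab_mid's own z axis and vertical above 0.25 rad)).
It also fails if it takes over 106 s, if anything falls off the work surface, if the arm or the gripper's body presses on something with over 40 N, if the wrist force passes 120 N, or if a joint passes its speed limit or range.

ROBOT

A 7-joint arm with a two-finger parallel gripper is mounted at the origin on the work surface. World frame = base frame: x ahead of the robot, y to its left, z up, the work surface at z = 0. Lengths are in m, angles in degrees, forces in N, time in s.
With the tool pointing down it reaches from about 0.425 to 0.875 m from the base axis. Payload 4.7 kg.
Tool frame: the origin (TCP) lies between the finger pads; the fingertips stand 19 mm ahead of it and the grasp point (between the pads) is the TCP; x points along the fingers, z is the direction in which the jaws open and shut, and the axes are right-handed (so a half turn about x gives the same grasp; the last joint's range is limited). The gripper opens to 87 mm and grips with 3 to 60 N. Pads are 19 mm wide; open, the fingers measure 117 mm over their backs; the gripper's body (75 mm by 190 mm) begins 51 mm behind the grasp point.
Start: joints at [66.068, 18.392, -4.016, 83.108, 1.295, 78.541, -3.26], TCP at [0.272, -0.59, 0.242] pointing down, gripper open.
Joint ranges: [-163.93, 163.93], [-17.29, 119.83], [-79.2, 71.16], [3.27, 140.29], [-89.18, 269.18], [5.43, 117.66], [-154.24, 154.24]. Speed limits (degrees/s): [147.25, 147.25, 180, 180, 180, 180, 180].

INTERFACE

Orientations are given as [roll, pitch, yaw] about the fixed x, y, z axes, in that order (R = Rz(yaw) Ry(pitch) Rx(roll)).
In Python, from cell import monitor, read_camera, camera_model, env, regions_of gives the robot as it stands. The module is installed in compiled form; this text tells all that it offers.
- The arm moves only by the tool step_arm, never from a script. Its argument "deltas" is a list of rows, each a list of 5 numbers: the gripper's target within -1 to 1 (fully open at 1, half-way at 0, shut at -1), then the shift along the tool's x, y, z in m, then the turn about the tool's x in degrees. A call has 1 to 12 rows; each row is the pose to reach, as a shift and turn from the pose commanded when the call began, along the tool's axes at that moment; what a row does not reach only later rows make up. A row lasts 1/8 s, in which the tool goes at most 62.5 mm and 10.7 degrees, less where a joint would pass 70% of its speed; a pose out of reach is approached as far as the arm can. A call with a gripper value outside its range is refused whole. The fingers move at their own pace and stop on an object; "newtons" is the grip in N (left out, the last holds). Time passes only in rows, so rows that repeat a pose let the fingers close. It gives the time, the measured TCP pose, the force and the opening at its end, in the units of the state.
- monitor.get_obs(): the state, without advancing time (a new reading comes with each control period).
- read_camera(name): name is "scene" or "top"; returns (picture, depth): 420x560x3 uint8, red, green, blue; 420x560 float32, m along the optical axis (not along the pixel's ray), 0 where there is no reading.
- camera_model(name): a dict with "fx", "fy", "cx", "cy" (pixels), "xyz" and "attitude" of the camera in the world. Camera axes: x right, y down, z forward; pixel columns grow to the right and rows downward; lengths in m; the calibration is good to about 2 mm. A picture is of the moment at which its call begins. camera_model takes no time and is no camera call.
- env.sign_off(): hands the job in, once; it reports no verdict.
Trained networks look in the newest picture that a camera, given by its name, has taken for a name from the list of things; names that differ only in an ending like _2 or _b are one class to them, and where a whole thing is asked for, a point or a joint stands for the part that bears it (a point fixed in the world has none). Each returns a list of dicts, best first, with "p" (0 to 1); they miss things now and then, are a little off and sometimes report something else, mostly with a low value. They report only what shows in the picture. A call takes as long as a camera call. They do not tell look-alikes from the thing itself.
- regions_of(camera, thing): "pixels" (420x560 bool, what is visible of it) and "pixel" ([column, row] in pixels, amid what is visible of it).
The state is a dict: "time_s": time; "qpos": joint angles; "joint_velocities": joint speeds; "effort": joint torques, N m; "tool_pos": TCP position; "tool_rot": TCP orientation; "force": force on the tool from outside, world axes, zero at the start; "wrist_torque": the same for the moment, N m; "grip_width": finger opening in m.
Only numpy, scipy, OpenCV 4.12 (cv2) and the standard library are available. Lean on these libraries where they do the work, as an engineer would, in place of code of your own. Each camera call takes 0.05 s, during which the arm holds its last target. There are 200 camera calls.

## Working session

There is one attempt and no reset: what is moved stays moved. The work goes in short steps, Python scripts to look and compute and a tool call to move; the robot and the scene stay as the last step left them, time stands still between calls to the robot, and variables do not carry over. Pictures are saved under pics/ and viewed, about 12 in all and at most 16, crops included, and the job is handed in when it is done.

Besides the shell and the picture viewer there is one more tool, called after ">>>" by a JSON object that holds its "method" and its "body". step_arm: Moves the arm, as the interface text tells. Its arguments: {"type":"object","properties":{"deltas":{"type":"array"},"newtons":{"type":"number"}},"required":["deltas"]}

```bash
mkdir -p pics; cat > h.py <<'E'
import numpy as np, cv2
from scipy.spatial.transform import Rotation as R
from cell import monitor, read_camera, camera_model, env, regions_of
def cloud(cam,depth):
    m=camera_model(cam); v,u=np.mgrid[0:420,0:560]
    P=np.stack([(u-m['cx'])/m['fx']*depth,(v-m['cy'])/m['fy']*depth,depth],-1)
    a=np.array(m['attitude'])
    Rm=a if a.shape==(3,3) else R.from_euler('xyz',a,degrees=True).as_matrix()
    W=P@Rm.T+np.array(m['xyz']); W[depth==0]=np.nan
    return W
E
python3 - <<'E'
from h import *
print(monitor.get_obs())
for c in ['scene','top']:
    im,d=read_camera(c); print(c,camera_model(c))
    np.savez('/tmp/%s.npz'%c,im=im,d=d)
    cv2.imwrite('pics/%s0.png'%c,cv2.resize(im[:,:,::-1],(800,600)))
    W=cloud(c,d)
    for t in ['slab_mid','cradle','kb_large_mid','kb_medium_mid','kb_small_mid','one_tier_top','two_tier_top','three_tier_top','four_tier_top','dish_mid']:
        for r in regions_of(c,t)[:4]:
            p=W[r['pixels']]; p=p[~np.isnan(p[:,0])]
            if len(p): print(c,t,round(r['p'],2),np.round(r['pixel']),len(p),np.round(np.percentile(p,[2,50,98],axis=0),3).tolist())
E
```

```text
{'time_s': 0.0, 'qpos': array([66.06500566, 18.43820915, -4.01519268, 83.1752872 ,  1.2971505 ,
       78.54118786, -3.26016212]), 'joint_velocities': array([-0.03051794, -0.03465158,  0.01084396,  0.00641597,  0.08049823,
        0.12004571,  0.0370008 ]), 'effort': array([-8.66016489e-04, -4.91292465e+01, -4.04656129e-01, -3.12525666e+01,
       -6.40279963e-02,  4.37662541e-02,  1.93483384e-04]), 'tool_pos': array([ 0.27177658, -0.58987974,  0.24046772]), 'tool_rot': array([-175.79943651,   89.8903844 ,  118.94526155]), 'force': array([-0.2440545 ,  0.60745826, -0.0259446 ]), 'wrist_torque': array([-0.03374372,  0.06694351,  0.00648458]), 'grip_width': 0.0873373680930942}
scene {'fx': 479.31257853282045, 'fy': 479.31257853282045, 'cx': 279.07274457450274, 'cy': 211.43182298282582, 'xyz': array([1.32553603, 0.16518028, 0.6650911 ]), 'attitude': array([-122.44547838,    1.37345262,   94.64673215])}
scene slab_mid 0.92 [189. 274.] 728 [[0.585, -0.111, 0.045], [0.615, -0.081, 0.055], [0.639, -0.053, 0.09]]
scene cradle 0.71 [194. 298.] 990 [[0.586, -0.118, 0.001], [0.643, -0.071, 0.02
[... 1870 characters left out ...]
48, -0.084, 0.053], [0.477, -0.058, 0.095]]
top kb_small_mid 0.54 [394. 156.] 200 [[0.618, -0.284, 0.015], [0.632, -0.263, 0.034], [0.653, -0.247, 0.07]]
top one_tier_top 0.93 [264. 218.] 1528 [[0.398, 0.028, 0.002], [0.449, 0.08, 0.032], [0.502, 0.131, 0.041]]
top two_tier_top 0.77 [405. 230.] 1776 [[0.378, -0.344, 0.026], [0.432, -0.289, 0.064], [0.483, -0.238, 0.073]]
top three_tier_top 0.92 [197. 150.] 1867 [[0.579, 0.202, 0.029], [0.624, 0.25, 0.095], [0.676, 0.3, 0.104]]
top three_tier_top 0.64 [166. 290.] 1941 [[0.226, 0.263, 0.03], [0.276, 0.312, 0.096], [0.327, 0.366, 0.104]]
top four_tier_top 0.76 [180. 219.] 2038 [[0.398, 0.225, 0.031], [0.448, 0.27, 0.128], [0.499, 0.323, 0.146]]
```

View pics/scene0.png

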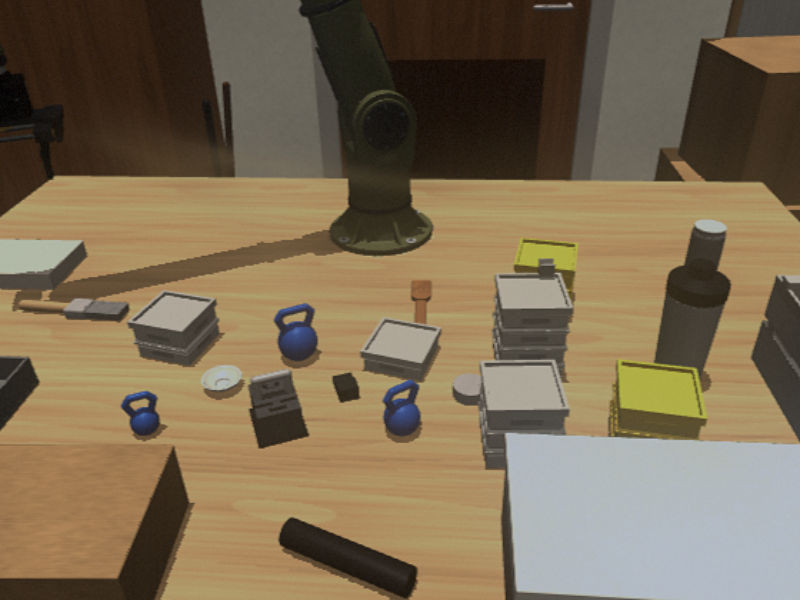

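View pics/top0.png

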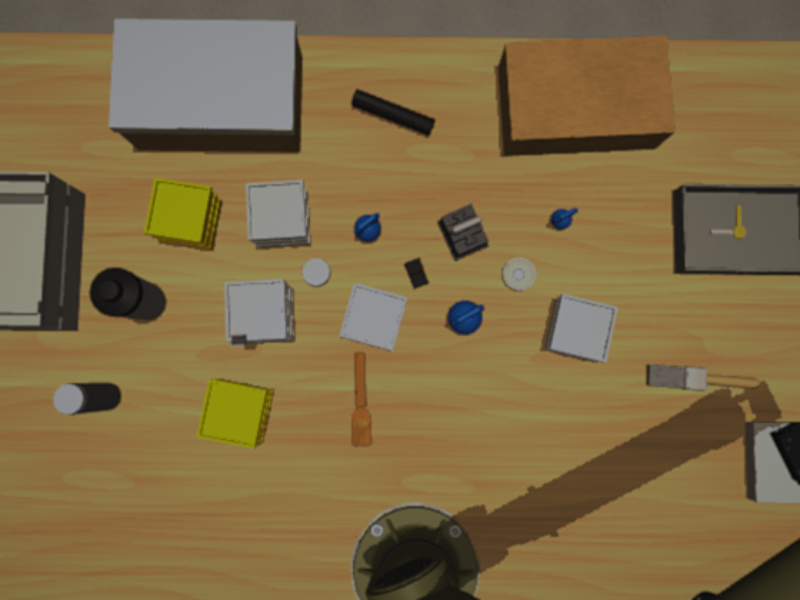

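Everything is in view. In the enlarged scene picture, the large kettlebell is at (297,340), the medium at (402,415), missed by the network, and the small at (143,415). The weight block in its cradle is at (275,405).

The grey stacks are one at (402,347), two at (175,325), four with the clip at (533,315), and three at (522,410). The look-alikes for three_tier_top are yellow, at (658,400) and (547,257), so the grey one at (522,410) is the one meant. I'll measure the bars and trays and make one confirming crop.

```bash
cat > meas.py <<'E'
from h import *
def bar(W,im,c,z0,rad,tol,blue):
    m=(np.hypot(W[...,0]-c[0],W[...,1]-c[1])<rad)&(abs(W[...,2]-z0)<tol)
    if blue: m&=(im[...,2].astype(int)-im[...,0]>25)
    p=W[m]; p=p[~np.isnan(p[:,0])]
    if len(p)<8: return None
    (cx,cy),(w,h),a=cv2.minAreaRect((p[:,:2]*1000).astype(np.float32))
    s=p[:,:2]-p[:,:2].mean(0); u,sv,vt=np.linalg.svd(s,full_matrices=False)
    return len(p),np.round([cx,cy],1),np.round([w,h],1),round(np.degrees(np.arctan2(vt[0,1],vt[0,0]))%180,1),np.round(p.mean(0)*1000,1)
def tray(W,c,H):
    m=(np.abs(W[...,:2]-c).max(-1)<.085)&(W[...,2]>H-.006)&(W[...,2]<H+.012)
    p=(W[m][:,:2]*1000).astype(np.float32); r=cv2.minAreaRect(p)
    return len(p),np.round(r[0],1),np.round(r[1],1),round(r[2],1),round(float(np.median(W[m][:,2])),4)
B=dict(slab=([.61,-.081],.084),large=([.45,-.084],.088),medium=([.61,.09],.0755),small=([.635,-.264],.063))
T=dict(one=([.449,.08],.032),two=([.43,-.29],.064),three=([.626,.252],.096),four=([.448,.27],.128))
E
python3 - <<'E'
from meas import *
im0=None
for c in ['top','scene']:
    z=np.load('/tmp/%s.npz'%c); W=cloud(c,z['d']); im=z['im']
    if c=='scene': im0=im
    for k,(p,h) in B.items(): print(c,k,bar(W,im,p,h+.003,.05,.012,k!='slab'))
    for k,(p,h) in T.items(): print(c,k,tray(W,p,h))
o=monitor.get_obs(); print(R.from_euler('xyz',o['tool_rot'],degrees=True).as_matrix().round(3))
cv2.imwrite('pics/crop.png',cv2.resize(im0[170:330,60:500,::-1],(800,291),interpolation=cv2.INTER_CUBIC))
E
```

```text
top slab (103, array([610.4, -83.9]), array([12.4, 55.5]), np.float64(114.4), array([609.4, -83.3,  88.1]))
top large (111, array([450.3, -85.7]), array([11.8, 59.2]), np.float64(119.9), array([449.3, -84.3,  90.9]))
top medium (81, array([613.5,  93.7]), array([11.1, 50.6]), np.float64(128.0), array([612.5,  94.4,  78.6]))
top small (59, array([ 635.9, -263.7]), array([ 9.9, 40. ]), np.float64(117.3), array([ 634.4, -262.1,   65.2]))
top one (1463, array([449.5,  80.1]), array([100. , 100.1]), 75.2, 0.0324)
top two (1596, array([ 431.5, -292.7]), array([102.6, 101.2]), 77.0, 0.0647)
top three (1609, array([629.6, 252.2]), array([102.3, 101.6]), 4.4, 0.0962)
top four (1714, array([446.7, 275.7]), array([108.2, 100.9]), 3.7, 0.1283)
scene slab (204, array([613.3, -80.4]), array([12.6, 55.2]), np.float64(113.9), array([614.8, -80.1,  85.7]))
scene large (84, array([453.9, -84.5]), array([11.8, 58.2]), np.float64(119.3), array([456.4, -86.6,  91.4]))
scene medium (99, array([617.3,  95.7]), array([ 9.1, 51.3]), np.float64(127.4), array([620.6,  93. ,  78.3]))
scene small (86, array([ 639.6, -263.3]), array([ 8.8, 43.6]), np.float64(116.5), array([ 639.9, -263. ,   64.6]))
scene one (1387, array([450.8,  83.4]), array([102.1, 106.1]), 75.0, 0.0329)
scene two (1282, array([ 432.9, -288.7]), array([105. , 105.1]), 77.5, 0.0649)
scene three (2236, array([631.2, 254.8]), array([104.3, 100.5]), 3.8, 0.0969)
scene four (1479, array([452.3, 279.2]), array([108.5, 100.3]), 3.8, 0.1289)
[[ 0.     0.908  0.419]
 [-0.     0.419 -0.908]
 [-1.    -0.     0.   ]]
```

View pics/crop.png

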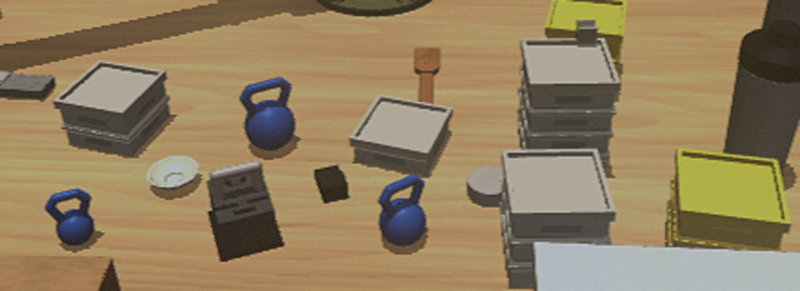

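The crop confirms it: the grey three-tier stack is at crop (557,180), yellow ones are left alone, and the kettlebells run by size at (268,110), (402,215) and (73,220). Slab first.

```bash
cat > go.py <<'E'
import sys; from h import *
# usage: go.py x y z [bar_angle]  (mm) -> shift in tool axes and turn
o=monitor.get_obs(); M=R.from_euler('xyz',o['tool_rot'],degrees=True).as_matrix()
a=[float(v) for v in sys.argv[1:]]
jaw=np.degrees(np.arctan2(M[1,2],M[0,2]))
print('t',o['time_s'],'pos',o['tool_pos'].round(4),'jaw',jaw.round(1),'q7',o['qpos'][6].round(1),'F',o['force'].round(1),'w',round(o['grip_width'],4))
print('delta',(M.T@(np.array(a[:3])/1000-o['tool_pos'])).round(4), 'tool y',M[:2,1].round(3),'tool z',M[:2,2].round(3))
if len(a)>3: print('turn',round(-((a[3]-90-jaw+90)%180-90),1))
E
python3 go.py 612 -82 150 114.2
```

```text
t 1.1 pos [ 0.272  -0.5904  0.2416] jaw -65.3 q7 -3.3 F [ 0.4  0.1 -1.2] w 0.087
delta [ 0.0916  0.5216 -0.3194] tool y [0.908 0.419] tool z [ 0.419 -0.908]
turn -89.5
```

>>> {"method": "step_arm", "body": {"deltas": [[1,0.03,0.522,-0.319,-89.5],[1,0.03,0.522,-0.319,-89.5],[1,0.03,0.522,-0.319,-89.5],[1,0.03,0.522,-0.319,-89.5],[1,0.03,0.522,-0.319,-89.5],[1,0.03,0.522,-0.319,-89.5],[1,0.03,0.522,-0.319,-89.5],[1,0.03,0.522,-0.319,-89.5],[1,0.03,0.522,-0.319,-89.5],[1,0.03,0.522,-0.319,-89.5],[1,0.06,0.522,-0.319,-89.5],[1,0.09,0.522,-0.319,-89.5]], "newtons": 15}}

```text
time_s: 2.6
tool_pos: [0.6132, -0.0812, 0.151]
tool_rot: [-34.8, 89.9, -10.4]
force: [0.1, -0.6, 0.4]
grip_width: 0.0872
```

```bash
python3 go.py 612 -82 84 114.2
```

```text
t 2.6 pos [ 0.6132 -0.0812  0.151 ] jaw 24.3 q7 20.5 F [ 0.1 -0.6  0.4] w 0.0872
delta [ 0.067  -0.0002 -0.0015] tool y [-0.412  0.911] tool z [0.911 0.412]
turn 0.1
```

>>> {"method": "step_arm", "body": {"deltas": [[1,0.03,0,-0.001,0],[1,0.055,0,-0.001,0],[1,0.066,0,-0.001,0],[1,0.066,0,-0.001,0],[-1,0.066,0,-0.001,0],[-1,0.066,0,-0.001,0],[-1,0.066,0,-0.001,0],[-1,0.066,0,-0.001,0],[-1,0.066,0,-0.001,0],[-1,0.066,0,-0.001,0]], "newtons": 12}}

```text
time_s: 3.85
tool_pos: [0.6116, -0.0826, 0.0855]
tool_rot: [-149.9, 90.0, -125.6]
force: [-0.7, -0.0, 0.5]
grip_width: 0.0348
```

```bash
python3 go.py 612 -82 84 114.2
```

```text
t 3.85 pos [ 0.6116 -0.0826  0.0855] jaw 24.2 q7 18.9 F [-0.7 -0.   0.5] w 0.0348
delta [0.0015 0.0004 0.0006] tool y [-0.411  0.912] tool z [0.912 0.411]
turn 0.0
```

Still closing; continue with a stronger grip.

>>> {"method": "step_arm", "body": {"deltas": [[-1,0.001,0,0,0],[-1,0.001,0,0,0],[-1,0.001,0,0,0],[-1,0.001,0,0,0],[-1,0.001,0,0,0],[-1,0.001,0,0,0]], "newtons": 30}}

```text
time_s: 4.6
tool_pos: [0.6116, -0.0826, 0.0844]
tool_rot: [172.8, 90.0, -163.0]
force: [-0.6, 0.3, -0.9]
grip_width: 0.0113
```

>>> {"method": "step_arm", "body": {"deltas": [[-1,0,0,0,0],[-1,-0.01,0,0,0],[-1,-0.02,0,0,0],[-1,-0.03,0,0,0],[-1,-0.04,0,0,0],[-1,-0.05,0,0,0],[-1,-0.06,0,0,0],[-1,-0.08,0,0,0],[-1,-0.1,0,0,0],[-1,-0.12,0,0,0]], "newtons": 50}}

```text
time_s: 5.85
tool_pos: [0.612, -0.0825, 0.2065]
tool_rot: [-38.4, 89.9, -14.2]
force: [-0.1, 0.4, -8.5]
grip_width: 0.0109
```

```bash
python3 go.py 450 81.5 114 165
```

```text
t 5.85 pos [ 0.612  -0.0825  0.2065] jaw 24.2 q7 21.7 F [-0.1  0.4 -8.5] w 0.0109
delta [ 0.0923  0.2161 -0.0804] tool y [-0.411  0.912] tool z [0.912 0.411]
turn -50.8
```

>>> {"method": "step_arm", "body": {"deltas": [[-1,0,0.02,-0.007,0],[-1,0,0.06,-0.022,0],[-1,0,0.11,-0.041,0],[-1,0,0.16,-0.06,0],[-1,0,0.2,-0.074,0],[-1,0,0.216,-0.08,0],[-1,0.01,0.216,-0.08,0],[-1,0.04,0.216,-0.08,0],[-1,0.07,0.216,-0.08,0],[-1,0.082,0.216,-0.08,0],[-1,0.082,0.216,-0.08,0]]}}

```text
time_s: 7.22
tool_pos: [0.4501, 0.0809, 0.1219]
tool_rot: [137.8, 89.9, 162.0]
force: [0.1, -0.1, -7.5]
grip_width: 0.0108
```

```bash
python3 go.py 450 81.5 112; python3 - <<'E'
from h import *
im,d=read_camera('scene'); cv2.imwrite('pics/s1.png',cv2.resize(im[150:330,60:480,::-1],(800,343),interpolation=cv2.INTER_CUBIC))
E
```

```text
t 7.225 pos [0.4501 0.0809 0.1219] jaw 24.2 q7 9.3 F [ 0.1 -0.1 -7.5] w 0.0108
delta [0.01   0.0006 0.0002] tool y [-0.41   0.912] tool z [0.912 0.41 ]
```

View pics/s1.png

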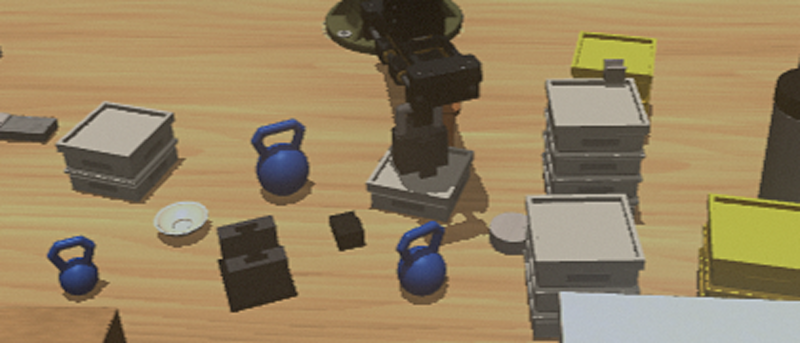

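The block hangs upright over the one-tier tray at (420,165). The empty cradle is at (257,262) and nothing else has moved. Lower it until contact.

>>> {"method": "step_arm", "body": {"deltas": [[-1,0.004,0,0,0],[-1,0.008,0,0,0],[-1,0.01,0,0,0],[-1,0.01,0,0,0]]}}

```text
time_s: 7.78
tool_pos: [0.4501, 0.0815, 0.1126]
tool_rot: [-54.4, 90.0, -30.2]
force: [0.2, -0.5, -7.4]
grip_width: 0.0106
```

>>> {"method": "step_arm", "body": {"deltas": [[-1,0.0015,0,0,0],[-1,0.0025,0,0,0],[-1,0.003,0,0,0],[-1,0.003,0,0,0]]}}

```text
time_s: 8.28
tool_pos: [0.451, 0.0817, 0.1124]
tool_rot: [-73.8, 89.9, -49.6]
force: [-8.1, -1.9, 15.0]
grip_width: 0.0106
```

>>> {"method": "step_arm", "body": {"deltas": [[-1,-0.002,0,0,0],[-1,-0.002,0,0,0],[0.3,-0.002,0,0,0],[0.3,-0.002,0,0,0],[0.3,-0.002,0,0,0],[0.3,-0.002,0,0,0],[0.3,-0.002,0,0,0],[0.3,-0.002,0,0,0],[0.3,-0.02,0,0,0],[0.3,-0.05,0,0,0],[0.3,-0.09,0,0,0]]}}

```text
time_s: 9.65
tool_pos: [0.4493, 0.0814, 0.1998]
tool_rot: [154.5, 89.9, 178.7]
force: [0.6, -0.0, -0.2]
grip_width: 0.0565
```

```bash
python3 go.py 452 -85 190 119.6; python3 go.py 452 -85 90 119.6;
```

```text
t 9.65 pos [0.4493 0.0814 0.1998] jaw 24.3 q7 13.1 F [ 0.6 -0.  -0.2] w 0.0565
delta [ 0.0098 -0.1529 -0.0659] tool y [-0.411  0.912] tool z [0.912 0.411]
turn -5.3
t 9.65 pos [0.4493 0.0814 0.1998] jaw 24.3 q7 13.1 F [ 0.6 -0.  -0.2] w 0.0565
delta [ 0.1098 -0.1529 -0.0657] tool y [-0.411  0.912] tool z [0.912 0.411]
turn -5.3
```

>>> {"method": "step_arm", "body": {"deltas": [[0.3,0,-0.05,-0.022,-5.3],[0.3,0,-0.1,-0.044,-5.3],[0.3,0.01,-0.153,-0.066,-5.3],[0.3,0.02,-0.153,-0.066,-5.3],[0.3,0.05,-0.153,-0.066,-5.3],[0.3,0.09,-0.153,-0.066,-5.3],[0.3,0.111,-0.153,-0.066,-5.3],[0.3,0.111,-0.153,-0.066,-5.3],[-1,0.111,-0.153,-0.066,-5.3],[-1,0.111,-0.153,-0.066,-5.3],[-1,0.111,-0.153,-0.066,-5.3],[-1,0.111,-0.153,-0.066,-5.3]], "newtons": 40}}

```text
time_s: 11.15
tool_pos: [0.453, -0.0852, 0.089]
tool_rot: [-62.1, 89.9, -32.6]
force: [0.5, 0.2, 0.1]
grip_width: 0.0246
```

>>> {"method": "step_arm", "body": {"deltas": [[-1,0,0,0,0],[-1,0,0,0,0],[-1,0,0,0,0],[-1,-0.01,0,0,0],[-1,-0.03,0,0,0],[-1,-0.06,0,0,0],[-1,-0.09,0,0,0],[-1,-0.12,0,0,0]]}}

```text
time_s: 12.15
tool_pos: [0.4518, -0.0847, 0.2088]
tool_rot: [133.5, 89.9, 163.0]
force: [1.1, -0.0, -6.1]
grip_width: 0.0108
```

```bash
python3 go.py 432 -291 154
```

```text
t 12.15 pos [ 0.4518 -0.0847  0.2088] jaw 29.6 q7 38.6 F [ 1.1 -0.  -6.1] w 0.0108
delta [ 0.0548 -0.1698 -0.1189] tool y [-0.493  0.87 ] tool z [0.87  0.493]
```

>>> {"method": "step_arm", "body": {"deltas": [[-1,0,-0.02,-0.014,0],[-1,0,-0.06,-0.042,0],[-1,0,-0.1,-0.07,0],[-1,0,-0.14,-0.098,0],[-1,0,-0.16,-0.112,0],[-1,0,-0.17,-0.119,0],[-1,0.01,-0.17,-0.119,0],[-1,0.03,-0.17,-0.119,0],[-1,0.044,-0.17,-0.119,0],[-1,0.05,-0.17,-0.119,0],[-1,0.053,-0.17,-0.119,0],[-1,0.053,-0.17,-0.119,0]]}}

```text
time_s: 13.65
tool_pos: [0.4332, -0.2917, 0.1559]
tool_rot: [-67.3, 90.0, -37.7]
force: [-0.2, -0.2, -6.0]
grip_width: 0.0108
```

```bash
python3 go.py 432 -291 153;python3 - <<'E'
from h import *
im,d=read_camera('scene'); cv2.imwrite('pics/s2.png',cv2.resize(im[150:330,60:480,::-1],(800,343),interpolation=cv2.INTER_CUBIC))
E
```

```text
t 13.65 pos [ 0.4332 -0.2917  0.1559] jaw 29.5 q7 58.4 F [-0.2 -0.2 -6. ] w 0.0108
delta [ 0.0029  0.0012 -0.0007] tool y [-0.493  0.87 ] tool z [0.87  0.493]
```

View pics/s2.png

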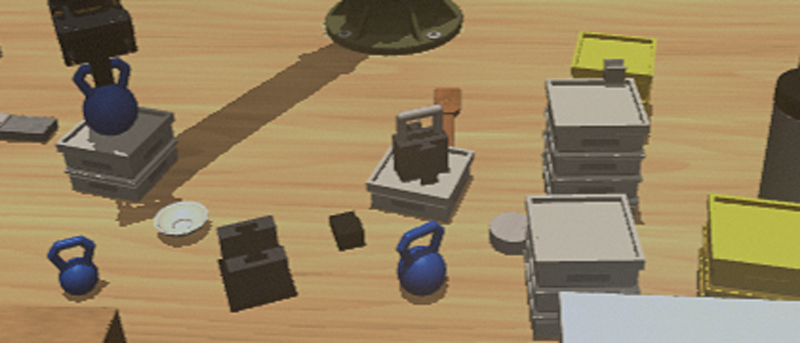

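The slab stands upright in its tray at (420,150), and the large kettlebell hangs over the two-tier tray at (110,105). Lower and release.

>>> {"method": "step_arm", "body": {"deltas": [[-1,0.002,0.001,0,0],[-1,0.003,0.001,0,0],[-1,0.004,0.001,0,0],[-1,0.004,0.001,0,0]]}}

```text
time_s: 14.2
tool_pos: [0.4329, -0.2913, 0.1527]
tool_rot: [-77.0, 89.9, -47.5]
force: [-2.3, -0.3, 1.4]
grip_width: 0.0107
```

>>> {"method": "step_arm", "body": {"deltas": [[0.3,0,0,0,0],[0.3,0,0,0,0],[0.3,0,0,0,0],[0.3,0,0,0,0],[0.3,0,0,0,0],[0.3,0,0,0,0],[0.3,-0.02,0,0,0],[0.3,-0.05,0,0,0],[0.3,-0.08,0,0,0]]}}

```text
time_s: 15.32
tool_pos: [0.4324, -0.2907, 0.2323]
tool_rot: [121.6, 90.0, 151.1]
force: [0.4, -0.6, -0.1]
grip_width: 0.0566
```

```bash
python3 go.py 637.5 -263.5 180 117; python3 go.py 637.5 -263.5 64 117
```

```text
t 15.325 pos [ 0.4324 -0.2907  0.2323] jaw 29.5 q7 59.5 F [ 0.4 -0.6 -0.1] w 0.0566
delta [ 0.0522 -0.0775  0.1919] tool y [-0.493  0.87 ] tool z [0.87  0.493]
turn 2.5
t 15.325 pos [ 0.4324 -0.2907  0.2323] jaw 29.5 q7 59.5 F [ 0.4 -0.6 -0.1] w 0.0566
delta [ 0.1682 -0.0776  0.1919] tool y [-0.493  0.87 ] tool z [0.87  0.493]
turn 2.5
```

>>> {"method": "step_arm", "body": {"deltas": [[0.3,0,-0.02,0.05,2.5],[0.3,0,-0.04,0.1,2.5],[0.3,0,-0.06,0.15,2.5],[0.3,0.02,-0.078,0.192,2.5],[0.3,0.05,-0.078,0.192,2.5],[0.3,0.09,-0.078,0.192,2.5],[0.3,0.13,-0.078,0.192,2.5],[0.3,0.16,-0.078,0.192,2.5],[0.3,0.168,-0.078,0.192,2.5],[0.3,0.168,-0.078,0.192,2.5],[-1,0.168,-0.078,0.192,2.5],[-1,0.168,-0.078,0.192,2.5]], "newtons": 30}}

```text
time_s: 16.82
tool_pos: [0.6389, -0.2643, 0.0652]
tool_rot: [-53.4, 89.9, -26.4]
force: [-0.2, -0.0, -0.2]
grip_width: 0.0441
```

>>> {"method": "step_arm", "body": {"deltas": [[-1,0,0,0,0],[-1,0,0,0,0],[-1,0,0,0,0],[-1,0,0,0,0],[-1,0,0,0,0],[-1,-0.01,0,0,0],[-1,-0.05,0,0,0],[-1,-0.1,0,0,0],[-1,-0.15,0,0,0],[-1,-0.19,0,0,0],[-1,-0.2,0,0,0]]}}

```text
time_s: 18.2
tool_pos: [0.6393, -0.2641, 0.2675]
tool_rot: [-49.1, 89.7, -22.1]
force: [0.1, -0.4, -3.1]
grip_width: 0.0091
```

```bash
python3 go.py 560 40 265; python3 go.py 452 277 265; python3 - <<'E'
from meas import *
for c in ['top','scene']:
    im,d=read_camera(c); W=cloud(c,d)
    cv2.imwrite('pics/%s3.png'%c,cv2.resize(im[100:330,60:480,::-1],(800,438),interpolation=cv2.INTER_CUBIC))
    m=(np.abs(W[...,:2]-[.45,.277]).max(-1)<.085)&(W[...,2]>.122)&(W[...,2]<.1365)
    p=W[m][:,:2]*1000; A=R.from_euler('z',3.8,degrees=True).as_matrix()[:2,:2]; q=p@A
    f=[np.percentile(q,[1,99],axis=0)]; print(c,f,'centre',A@np.mean(f[0],axis=0))
E
```

```text
t 18.2 pos [ 0.6393 -0.2641  0.2675] jaw 27.0 q7 41.3 F [ 0.1 -0.4 -3.1] w 0.0091
delta [0.0013 0.3069 0.0677] tool y [-0.455  0.891] tool z [0.891 0.455]
t 18.2 pos [ 0.6393 -0.2641  0.2675] jaw 27.0 q7 41.3 F [ 0.1 -0.4 -3.1] w 0.0091
delta [2.000e-04 5.671e-01 7.920e-02] tool y [-0.455  0.891] tool z [0.891 0.455]
top [array([[418.78097238, 195.54289781],
       [516.96305001, 294.82636035]])] centre [450.59403806 275.65328596]
scene [array([[418.69835824, 198.70347446],
       [521.17545937, 297.59305279]])] centre [452.4579843  278.74725369]
```

View pics/scene3.png

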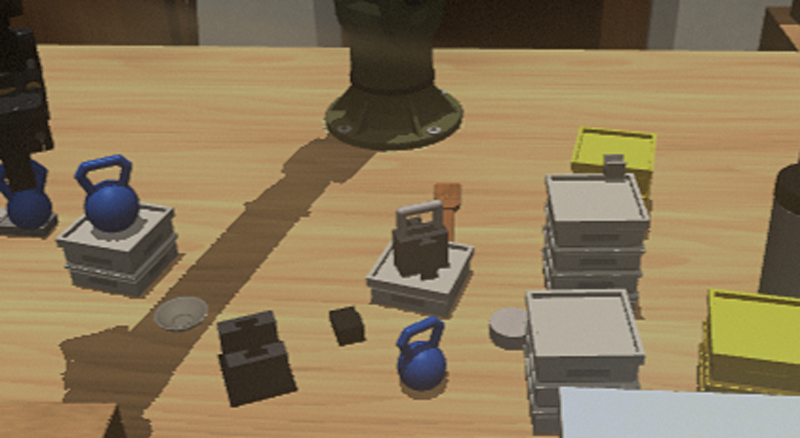

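The large kettlebell stands in the two-tier tray at (112,205) and the small one is in hand at (28,205). Carry it to the four-tier stack.

>>> {"method": "step_arm", "body": {"deltas": [[-1,0,0.02,0.003,0],[-1,0,0.06,0.008,0],[-1,0,0.12,0.017,0],[-1,0,0.18,0.025,0],[-1,0,0.24,0.034,0],[-1,0,0.3,0.042,0],[-1,0,0.36,0.05,0],[-1,0,0.42,0.059,0],[-1,0,0.48,0.067,0],[-1,0,0.53,0.074,0],[-1,0,0.56,0.078,0],[-1,0,0.567,0.079,0]]}}

```text
time_s: 19.8
tool_pos: [0.4484, 0.2785, 0.2615]
tool_rot: [164.8, 89.8, -167.9]
force: [0.1, 0.4, -1.7]
grip_width: 0.009
```

>>> {"method": "step_arm", "body": {"deltas": [[-1,0.01,0,0,0],[-1,0.04,0,0,0],[-1,0.06,0,0,0],[-1,0.07,0,0,0],[-1,0.07,0,0,0]]}}

```text
time_s: 20.42
tool_pos: [0.451, 0.2756, 0.1928]
tool_rot: [-167.8, 89.9, -140.9]
force: [1.2, -0.7, -0.9]
grip_width: 0.0089
```

```bash
python3 go.py 451.5 277 192
```

```text
t 20.425 pos [0.451  0.2756 0.1928] jaw 26.9 q7 -12.8 F [ 1.2 -0.7 -0.9] w 0.0089
delta [0.0008 0.001  0.001 ] tool y [-0.453  0.892] tool z [0.892 0.453]
```

>>> {"method": "step_arm", "body": {"deltas": [[0.3,0,0,0,0],[0.3,0,0,0,0],[0.3,0,0,0,0],[0.3,0,0,0,0],[0.3,0,0,0,0],[0.3,0,0,0,0],[0.3,-0.02,0,0,0],[0.3,-0.05,0,0,0],[0.3,-0.08,0,0,0]]}}

```text
time_s: 21.55
tool_pos: [0.4504, 0.2769, 0.2743]
tool_rot: [178.0, 90.0, -155.0]
force: [0.7, 0.8, -0.3]
grip_width: 0.0566
```

```bash
python3 go.py 615.5 94.5 180 127.7; python3 go.py 615.5 94.5 76.5 127.7
```

```text
t 21.55 pos [0.4504 0.2769 0.2743] jaw 27.0 q7 -10.6 F [ 0.7  0.8 -0.3] w 0.0566
delta [ 0.0942 -0.2376  0.0641] tool y [-0.455  0.891] tool z [0.891 0.455]
turn -10.7
t 21.55 pos [0.4504 0.2769 0.2743] jaw 27.0 q7 -10.6 F [ 0.7  0.8 -0.3] w 0.0566
delta [ 0.1977 -0.2376  0.0642] tool y [-0.455  0.891] tool z [0.891 0.455]
turn -10.7
```

>>> {"method": "step_arm", "body": {"deltas": [[0.3,0,-0.05,0.014,-10.7],[0.3,0,-0.1,0.027,-10.7],[0.3,0,-0.16,0.043,-10.7],[0.3,0,-0.21,0.057,-10.7],[0.3,0,-0.238,0.064,-10.7],[0.3,0.03,-0.238,0.064,-10.7],[0.3,0.08,-0.238,0.064,-10.7],[0.3,0.13,-0.238,0.064,-10.7],[0.3,0.17,-0.238,0.064,-10.7],[0.3,0.19,-0.238,0.064,-10.7],[0.3,0.197,-0.238,0.064,-10.7],[0.3,0.197,-0.238,0.064,-10.7]]}}

```text
time_s: 23.05
tool_pos: [0.6165, 0.0943, 0.0775]
tool_rot: [-28.7, 89.9, 9.0]
force: [0.5, -0.3, 0.5]
grip_width: 0.0564
```

>>> {"method": "step_arm", "body": {"deltas": [[-1,0,0,0,0],[-1,0,0,0,0],[-1,0,0,0,0],[-1,0,0,0,0],[-1,0,0,0,0],[-1,0,0,0,0],[-1,0,0,0,0]], "newtons": 35}}

```text
time_s: 23.92
tool_pos: [0.6158, 0.0941, 0.0765]
tool_rot: [-80.1, 90.0, -42.3]
force: [1.1, -0.1, -0.4]
grip_width: 0.0093
```

>>> {"method": "step_arm", "body": {"deltas": [[-1,-0.01,0,0,0],[-1,-0.05,0,0,0],[-1,-0.1,0,0,0],[-1,-0.14,0,0,0],[-1,-0.16,0,0,0],[-1,-0.16,0,0,0]]}}

```text
time_s: 24.68
tool_pos: [0.6162, 0.0942, 0.2374]
tool_rot: [-38.0, 89.9, -0.3]
force: [-0.8, -0.7, -3.7]
grip_width: 0.0099
```

```bash
python3 go.py 630.5 253.5 173;python3 - <<'E'
from h import *
im,d=read_camera('scene'); cv2.imwrite('pics/s4.png',cv2.resize(im[100:330,60:480,::-1],(800,438),interpolation=cv2.INTER_CUBIC))
E
```

```text
t 24.675 pos [0.6162 0.0942 0.2374] jaw 37.7 q7 18.2 F [-0.8 -0.7 -3.7] w 0.0099
delta [0.0644 0.1173 0.1087] tool y [-0.612  0.791] tool z [0.791 0.612]
```

View pics/s4.png

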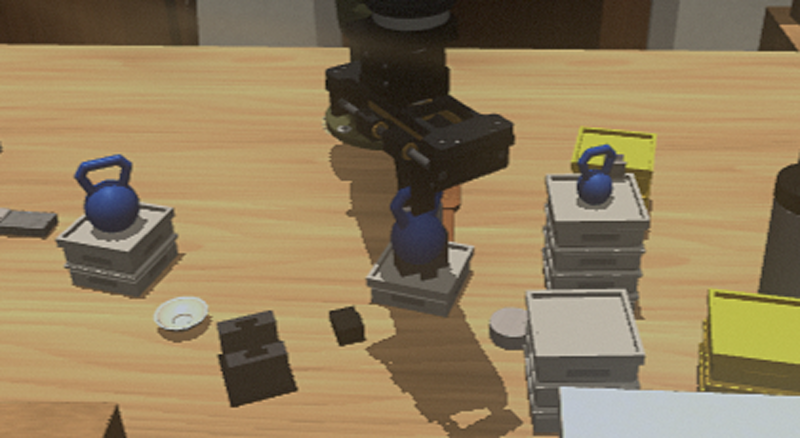

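The small kettlebell stands on the four-tier stack at (596,180). The medium one is in hand at (420,235); carry it to the grey three-tier stack.

>>> {"method": "step_arm", "body": {"deltas": [[-1,0,0.02,0.018,0],[-1,0,0.05,0.046,0],[-1,0,0.085,0.079,0],[-1,0,0.11,0.102,0],[-1,0,0.117,0.109,0],[-1,0.01,0.117,0.109,0],[-1,0.03,0.117,0.109,0],[-1,0.05,0.117,0.109,0],[-1,0.06,0.117,0.109,0],[-1,0.065,0.117,0.109,0],[-1,0.065,0.117,0.109,0]]}}

```text
time_s: 26.1
tool_pos: [0.6309, 0.2532, 0.1726]
tool_rot: [-34.2, 89.9, 3.5]
force: [-0.1, -1.1, 0.4]
grip_width: 0.0099
```

```bash
python3 go.py 630.5 253.5 172
```

```text
t 26.1 pos [0.6309 0.2532 0.1726] jaw 37.7 q7 1.6 F [-0.1 -1.1  0.4] w 0.0099
delta [ 0.0006  0.0005 -0.0001] tool y [-0.612  0.791] tool z [0.791 0.612]
```

The weight has come off the wrist, so it is on the floor of the tray. Release and retreat.

>>> {"method": "step_arm", "body": {"deltas": [[0.3,0,0,0,0],[0.3,0,0,0,0],[0.3,0,0,0,0],[0.3,0,0,0,0],[0.3,0,0,0,0],[0.3,0,0,0,0],[0.3,-0.02,0,0,0],[0.3,-0.06,0,0,0],[0.3,-0.11,0,0,0],[0.3,-0.11,-0.06,-0.046,0],[0.3,-0.11,-0.11,-0.084,0],[0.3,-0.11,-0.17,-0.13,0]]}}

```text
time_s: 27.6
tool_pos: [0.6317, 0.0643, 0.2835]
tool_rot: [-41.6, 89.9, -3.8]
force: [0.7, 0.1, 0.6]
grip_width: 0.0565
```

>>> {"method": "step_arm", "body": {"deltas": [[0.3,0,-0.05,-0.038,0],[0.3,0,-0.09,-0.07,0],[0.3,0,-0.09,-0.07,0]]}}

```text
time_s: 27.98
tool_pos: [0.6313, -0.0554, 0.2828]
tool_rot: [-109.4, 89.8, -72.2]
force: [-0.5, 0.4, -0.2]
grip_width: 0.0568
```

```bash
python3 - <<'E'
from meas import *
o=monitor.get_obs(); print(o['time_s'],o['tool_pos'],o['force'].round(1))
L=dict(slab=([.45,.0815],.112),large=([.432,-.291],.152),medium=([.6305,.2535],.1715),small=([.4515,.277],.191))
T2=dict(slab='one',large='two',medium='three',small='four')
for c in ['top','scene']:
    im,d=read_camera(c); W=cloud(c,d)
    cv2.imwrite('pics/%s5.png'%c,cv2.resize(im[90:330,60:480,::-1],(800,457),interpolation=cv2.INTER_CUBIC))
    for k,(p,h) in L.items():
        q,H=T[T2[k]]; print(c,k,bar(W,im,p,h+.003,.05,.012,k!='slab'),tray(W,q,H)[1:])
    for r in regions_of(c,'dish_mid')[:2]: print(c,'dish',np.nanmedian(W[r['pixels']],axis=0).round(3),round(r['p'],2))
E
```

```text
27.975 [ 0.63131535 -0.05542423  0.28276282] [-0.5  0.4 -0.2]
top slab (107, array([449.3,  80.1]), array([12.4, 53.3]), np.float64(114.5), array([448.8,  80.1, 115.9])) (array([473.5,  73.4]), array([100.4, 150.3]), 75.0, 0.0326)
top large (128, array([ 430.4, -291.1]), array([12.3, 63.5]), np.float64(119.5), array([ 429.2, -288.4,  154.9])) (array([ 431.2, -292.2]), array([101.4, 101.1]), 77.6, 0.0653)
top medium (101, array([628.3, 251.9]), array([11.4, 52.6]), np.float64(127.8), array([627.5, 251.3, 173.1])) (array([629.8, 252.3]), array([102.6, 101.3]), 4.1, 0.0966)
top small (81, array([450.9, 273.5]), array([ 9.9, 44.7]), np.float64(116.6), array([450.8, 272.1, 192.3])) (array([447.9, 275.8]), array([105.3, 101.3]), 3.9, 0.1285)
scene slab (155, array([452. ,  82.5]), array([13.5, 54.3]), np.float64(113.2), array([454.3,  83.2, 113.6])) (array([450.1,  83.9]), array([101.1, 106.6]), 75.4, 0.0336)
scene large (96, array([ 433.5, -287.5]), array([12.2, 60.9]), np.float64(116.7), array([ 434.5, -288.3,  155. ])) (array([ 432.5, -288.7]), array([104.1, 105.2]), 77.4, 0.065)
scene medium (126, array([631.9, 253.3]), array([10.5, 50.5]), np.float64(125.7), array([636. , 249.7, 173.4])) (array([631.5, 255.3]), array([104.2, 101.6]), 4.0, 0.0969)
scene small (60, array([454. , 275.6]), array([ 8.7, 40.6]), np.float64(113.9), array([456.7, 271.9, 192.5])) (array([451.8, 279.1]), array([106. , 101.2]), 3.2, 0.129)
scene dish [ 0.528 -0.187  0.013] 0.79
```

View pics/scene5.png

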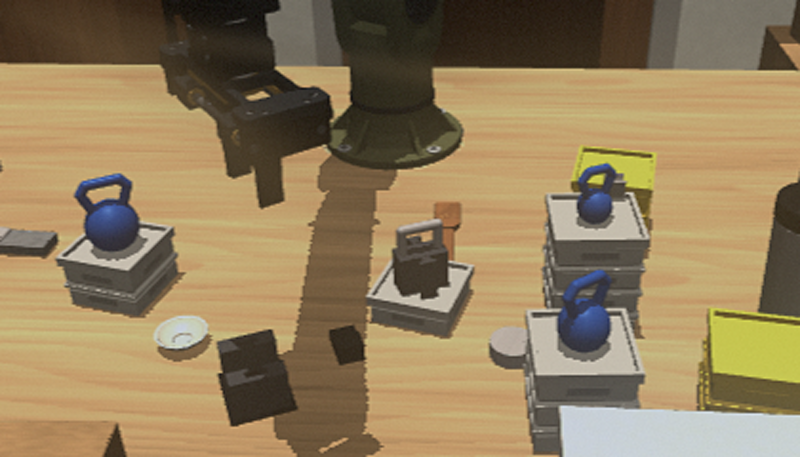

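View pics/top5.png

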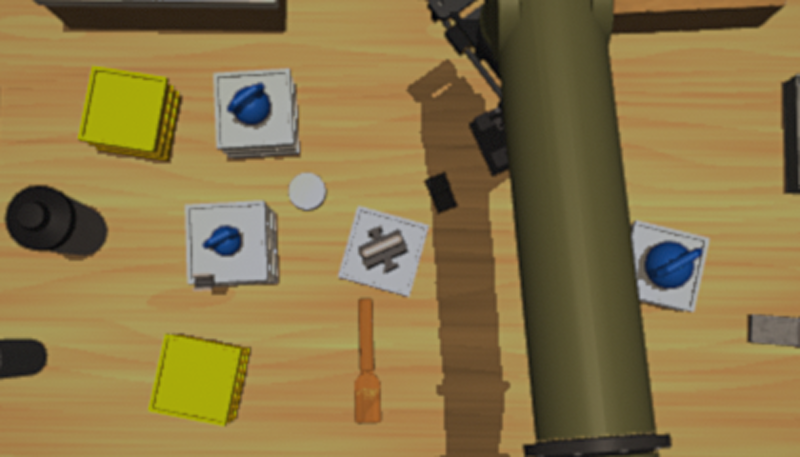

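All four stand upright within about 4 mm of their tray centres. The arm is clear and the dish has not moved, so I'm handing in.

```bash
python3 -c "
from cell import env; print(env.sign_off())"
```

```text
the job is handed in; nothing more can be done
None
```

All four weights are put away and the job is handed in at about 28 s of the 106 s allowed; the sign-off gives no verdict. The steel block, lifted straight out of its cradle, is on the single tier. The large, middle and small kettlebells are on the grey stacks of two, three and four.

**Placement:** in the last pictures each weight's bar is within about 4 mm of its tray's centre, against 15 mm allowed. Bar heights match weights standing on the tray floors, and all look upright.

**Robot and surroundings:** the gripper was open and clear with no force on the wrist. The ring dish had not moved, and the yellow stacks were untouched.

**Disagreements:**
- The two cameras differ by 2 to 4 mm throughout, so I averaged them for the targets and compared bars with trays within one camera.
- The network never found the middle kettlebell, so I measured it from the depth picture.
- In the last top view the arm hid the dish, so its final position comes from the scene camera alone.
- The last top-view tray fit for the single tier was spoiled by something beside the tray; I used the earlier fit instead.

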